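# Zero the sample mill's dial and set it five clicks open

## Robot

A 6-joint arm with a two-finger parallel gripper is mounted at the origin on a cart in front of the work surface, level with it; the furniture and walls round the work are solid. World frame = base frame: x ahead of the robot, y to its left, z up, the work surface at z = 0. Lengths are in m, angles in rad, forces in N, time in s.
With the tool pointing down it reaches from about 0.4 to 0.825 m from the base axis. Payload 7 kg.
Tool frame: the origin (TCP) lies on the centre line of the jaws, within the pads' length; the fingertips stand 22 mm ahead of it and the grasp point (between the pads) lies 3 mm ahead of it; z points along the fingers, x is the direction in which the jaws open and shut, and the axes are right-handed (so a half turn about z gives the same grasp; the last joint's range is limited). The gripper opens to 88 mm and grips with 3 to 60 N. Pads are 19 mm wide; open, the fingers measure 130 mm over their backs; the gripper's body (78 mm by 193 mm) begins 47 mm behind the grasp point.
Start: joints at [-0.916, 0.359, 0.012, 0, -1.224, -0.288], TCP at [0.242, -0.63, 0.249] pointing down, gripper open.
Joint ranges: [-3.07, 3.07], [-1.43, 2.12], [-1.02, 1.25], [-3.03, 1.67], [-3.05, -0], [-3.03, 3.03]. Speed limits (rad/s): [2.39, 2.39, 3.01, 3.14, 3.14, 3.14].

## Interface

Orientations are given as a rotation vector (axis times angle).
In Python, from station import robot gives the robot as it stands. Calls block until the motion is done:
- robot.move_pose(position, orientation): joint-space move of the TCP to a pose.
- robot.line_to(position, rate=0.15, rot=None, until_force=None): straight line of the TCP; rot=None keeps the orientation; rate is the mean speed in m/s. With until_force (N) it stops when the force on the tool has changed by that much, and returns True; else False.
- robot.movej(angles): joint-space move.
- robot.ungrasp() and robot.close_gripper(strength=None): open the fingers fully, or close them until they stop; strength is the grip in N (None keeps the last).
- robot.hold(seconds).
- robot.ik(position, orientation): joint angles nearest the present ones, or None.
- robot.state(): the state.
- robot.read_camera(name): name is "side" or "top" or "wrist"; returns (picture, depth): 384x512x3 uint8, red, green, blue; 384x512 float32, m along the optical axis (not along the pixel's ray), 0 where there is no reading.
- robot.camera_info(name): a dict with "K" (3x3 intrinsics, pixels), "k1" (the pictures are not rectified: a ray, as slopes to the right and down, at radius r is drawn at 1 + k1 r^2 times it, then the intrinsics apply), "cam_to_world" (4x4, takes a point from camera to world coordinates). Camera axes: x right, y down, z forward; pixel columns grow to the right and rows downward; lengths in m; the calibration is good to about 2 mm. A picture is of the moment at which its call begins: read the wrist's pose just before it. camera_info takes no time and is no camera call; for the wrist camera it gives the pose at the moment of the call.
A pose or a line that the arm cannot do raises robot.MotionError and nothing moves.
- robot.job_done(): hands the job in, once; it reports no verdict.
Trained networks look in the newest picture that a camera, given by its name, has taken for a name from the list of things; names that differ only in an ending like _2 or _b are one class to them, and where a whole thing is asked for, a point or a joint stands for the part that bears it (a point fixed in the world has none). Each returns a list of dicts, best first, with "confidence" (0 to 1); they miss things now and then, are a little off and sometimes report something else, mostly with a low value. They report only what shows in the picture. A call takes as long as a camera call.
- robot.outline_of(camera, query): "region" (384x512 bool, what is visible of it) and "xy" ([column, row] in pixels, amid what is visible of it).
The state is a dict: "time_s": time; "joints": joint angles; "dq": joint speeds; "effort": joint torques, N m; "tool_pos": TCP position; "tcp_rot": TCP orientation; "wrist_force": force on the tool from outside, world axes, zero at the start; "torque": the same for the moment, N m; "grip_width": finger opening in m.
Only numpy, scipy, OpenCV 4.12 (cv2) and the standard library are available. Lean on these libraries where they do the work, as an engineer would, in place of code of your own. Each camera call takes 0.05 s, during which the arm holds its last target. There are 200 camera calls.

## Task

Set the grinding gap of the bench mill: turn the black dial on its top clockwise (seen from above) until it bears firmly on its stop, without forcing it (about 0.3 N m is right, never over 0.9), then turn it back exactly five clicks and let go. Leave the catch beaker, the red-capped jar and the conical flask standing where they are.

Things in the scene. Friction and masses are not known exactly. Their poses are not given: they have to be found in the camera images.
- dial_grip (a point): mill's dial: black round skirt 68 mm across, 10 mm high, with an upright bar on it 56 mm long, 14 mm wide, 38 mm high, a white line on one half of the bar's top. Site on the vertical turning axis, 14 mm below the bar's top, 24 mm above the skirt, about 168 mm above the worktop; turns with the dial: x along the bar towards the white line, y across the bar, z up
- dial_pointer (a point): outer end of the white line on top of the dial's bar, 26 mm from the axis, 14 mm above dial_grip. The dial starts 60 to 140 degrees away from its stop, which lies clockwise (from above). Where the stop lies differs from mill to mill, has no relation to the mill's front and is shown by no mark: it must be felt
- disc_gap (a joint): gap between the grinding discs in m: 0 on the stop, 0.00002 more per click back; noise far above a click, so do not set by it. Clicks are sprung detents 15 degrees of dial apart, the stop being click 0; between clicks the torque swings by about 0.1 N m either way. A dial let go within 5 degrees of a click settles into it
- cushion (a joint): the dial with its stop and clicks sits on a spring of 4 N m/rad. This is its wind-up in rad: 0 unloaded, negative when loaded clockwise, -0.075 at 0.3 N m; the dial is damaged beyond 0.225 (0.9 N m) either way. On the stop, further turning only winds the spring; that springs back and counts for no click
- mill_front (a point): middle of the front edge of the mill's foot, 60 mm in front of the dial's axis, at worktop level; x axis points from there to the dial's axis, z up. The mill is fixed: grey foot 177 x 150 mm, white housing 125 x 122 mm, 118 mm high, a steel spout at the front, low grey motor box behind; nothing on it is higher than the dial.
- catch_beaker_mid (a point): small clear glass beaker, 61 mm wide, 69 mm high, loose, standing under the mill's spout; the point lies on its axis 35 mm up. Must be left standing.
- jar_mid (a point): white jar with red cap, 63 mm wide, 98 mm high, loose; point on its axis 49 mm up. Must be left standing.
- conical_mid (a point): clear conical flask, 64 mm wide, 114 mm high, loose; point on its axis 57 mm up. Must be left standing.

How it is judged:
On the way:
1. dial turned clockwise onto its stop and bearing on it with at least 0.15 N m (value of joint disc_gap below 4e-06 m and value of joint cushion below -0.0375 rad), for 0.1 s.
At the end, for the whole second after the job is handed in: The dial rests, let go, in the fifth click back from the stop (disc gap 0.100 mm within 0.007 mm, a third of a click), its spring mount unloaded (within 0.02 rad); beaker, jar and flask are standing within 30 mm of where they were (value of joint disc_gap between 9.3e-05 and 0.000107 m and value of joint cushion between -0.02 and 0.02 rad and distance of each of catch_beaker_mid, jar_mid, conical_mid from where it was at the start of the episode below 0.03 m); the robot touches nothing.
It fails at once if dial forced: more than 0.9 N m on it (value of joint cushion below -0.225 rad or value of joint cushion above 0.225 rad).
It fails at once if beaker, jar or flask moved more than 30 mm or knocked over (distance of any of catch_beaker_mid, jar_mid, conical_mid from where it was at the start of the episode above 0.03 m or angle between any of catch_beaker_mid, jar_mid, conical_mid's own z axis and vertical above 0.5 rad).
It also fails if it takes over 72 s, if anything falls off the work surface, if the arm or the gripper's body presses on something with over 40 N, if the wrist force passes 120 N, or if a joint passes its speed limit or range.

## Working session

There is one attempt and no reset: what is moved stays moved. The work goes in short steps, each a Python script; the robot and the scene stay as the last script left them, time stands still between calls to the robot, and variables do not carry over. Pictures are saved under pics/ and viewed, about 8 in all and at most 12, crops included, and the job is handed in when it is done.

```bash
ls; mkdir -p pics
cat > h.py <<'E'
import numpy as np, cv2
from scipy.spatial.transform import Rotation as R
from station import robot
def world(cam,info,depth,rc):
    """rc: (N,2) col,row -> world points from depth"""
    K,k1=np.array(info["K"]),info["k1"]
    p=cv2.undistortPoints(np.array(rc,float).reshape(-1,1,2),K,np.array([k1,0,0,0,0.])).reshape(-1,2)
    rc=np.array(rc,int); z=depth[rc[:,1],rc[:,0]]
    c=np.c_[p*z[:,None],z,np.ones(len(z))]
    return (c@np.array(info["cam_to_world"]).T)[:,:3]
def save(name,img): cv2.imwrite("pics/"+name,img[:,:,::-1])
E
python3 - <<'E'
from h import *
print(robot.state())
for c in ["top","side"]:
    i=robot.camera_info(c); im,d=robot.read_camera(c); save(c+"1.png",im)
    for q in ["dial_grip","dial_pointer","mill_front","catch_beaker_mid","jar_mid","conical_mid"]:
        for o in robot.outline_of(c,q)[:2]:
            v,u=np.nonzero(o["region"]); 
            if len(u)==0: continue
            w=world(c,i,d,np.c_[u,v]); w=w[d[v,u]>0]
            print(c,q,round(o["confidence"],2),np.round(o["xy"]),len(u),np.round(np.median(w,0),3),np.round(np.percentile(w,[2,98],axis=0),3).tolist())
E
```

```text
pics
{'time_s': 0.0, 'joints': array([-9.15883391e-01,  3.59393291e-01,  1.10603150e-02, -3.46945276e-04,
       -1.22410851e+00, -2.88090317e-01]), 'dq': array([ 0.00044793,  0.00019319, -0.00105193, -0.00190062,  0.00072143,
        0.00122855]), 'effort': array([-3.04068762e-04, -5.82717705e+01,  2.93073070e+01,  6.99728519e+00,
        7.17966323e-03, -1.61358962e-04]), 'tool_pos': array([ 0.24189575, -0.62967942,  0.24761973]), 'tcp_rot': array([-1.77834848e+00, -2.58802680e+00, -1.28468535e-03]), 'wrist_force': array([-0.00784283, -0.46639011,  0.11533241]), 'torque': array([ 0.0133589 , -0.02580837,  0.03349169]), 'grip_width': 0.08749722378043204}
top dial_grip 0.98 [254. 166.] 561 [0.546 0.037 0.144] [[0.518, 0.007, 0.137], [0.579, 0.068, 0.183]]
top dial_pointer 0.89 [253. 165.] 546 [0.546 0.037 0.144] [[0.518, 0.009, 0.138], [0.577, 0.068, 0.184]]
top mill_front 0.92 [246. 153.] 2803 [0.577 0.048 0.111] [[0.478, -0.032, 0.019], [0.664, 0.125, 0.129]]
top catch_beaker_mid 0.73 [262. 210.] 274 [0.443 0.005 0.067] [[0.422, -0.019, -0.002], [0.467, 0.032, 0.081]]
top jar_mid 0
[... 333 characters left out ...]
.54  0.045 0.145] [[0.515, -0.131, 0.002], [0.67, 0.07, 0.184]]
side mill_front 0.95 [225. 210.] 3260 [0.54  0.088 0.084] [[0.475, -0.017, 0.012], [0.646, 0.129, 0.129]]
side mill_front 0.72 [236. 186.] 426 [0.538 0.047 0.145] [[0.516, 0.01, 0.137], [0.575, 0.07, 0.184]]
side catch_beaker_mid 0.75 [274. 223.] 428 [0.439 0.021 0.052] [[0.422, -0.009, 0.005], [0.465, 0.03, 0.072]]
side catch_beaker_mid 0.61 [246. 290.] 855 [0.382 0.251 0.053] [[0.36, 0.225, 0.006], [0.408, 0.269, 0.114]]
side jar_mid 0.76 [323. 176.] 612 [ 0.397 -0.212  0.063] [[0.374, -0.248, 0.008], [0.428, -0.201, 0.101]]
side conical_mid 0.86 [241. 291.] 843 [0.382 0.251 0.054] [[0.36, 0.225, 0.008], [0.409, 0.269, 0.114]]
```

Run:
```python
from h import *
t=cv2.imread("pics/top1.png"); s=cv2.imread("pics/side1.png")
a=cv2.resize(t[100:270,150:390],(800,567),interpolation=cv2.INTER_CUBIC); cv2.imwrite("pics/topc.png",a)
q0=robot.state()["tcp_rot"]
# tool down; look at bar from above
for yaw in np.deg2rad(np.arange(-180,181,45)):
    r=(R.from_euler("z",yaw)*R.from_rotvec([np.pi,0,0])).as_rotvec()
    j=robot.ik([0.548,0.038,0.33],r); print(round(np.rad2deg(yaw)),None if j is None else np.round(j,2))
    j=robot.ik([0.548,0.038,0.17],r); print('   low',None if j is None else np.round(j,2))
```

```text
-180 [ 0.43  0.11 -0.13  0.   -1.33 -0.43]
   low [ 0.43  0.22 -0.38  0.   -0.98 -0.43]
-135 [ 0.43  0.11 -0.13  0.   -1.33  0.36]
   low [ 0.43  0.22 -0.38  0.   -0.98  0.36]
-90 [ 0.43  0.11 -0.13  0.   -1.33  1.14]
   low [ 0.43  0.22 -0.38  0.   -0.98  1.14]
-45 [ 0.43  0.11 -0.13  0.   -1.33  1.93]
   low [ 0.43  0.22 -0.38  0.   -0.98  1.93]
0 [ 0.43  0.11 -0.13  0.   -1.33  2.72]
   low [ 0.43  0.22 -0.38  0.   -0.98  2.72]
45 [ 0.43  0.11 -0.13  0.   -1.33 -2.78]
   low [ 0.43  0.22 -0.38  0.   -0.98 -2.78]
90 [ 0.43  0.11 -0.13  0.   -1.33 -2.  ]
   low [ 0.43  0.22 -0.38  0.   -0.98 -2.  ]
135 [ 0.43  0.11 -0.13  0.   -1.33 -1.21]
   low [ 0.43  0.22 -0.38  0.   -0.98 -1.21]
180 [ 0.43  0.11 -0.13  0.   -1.33 -0.43]
   low [ 0.43  0.22 -0.38  0.   -0.98 -0.43]
```

View pics/topc.png

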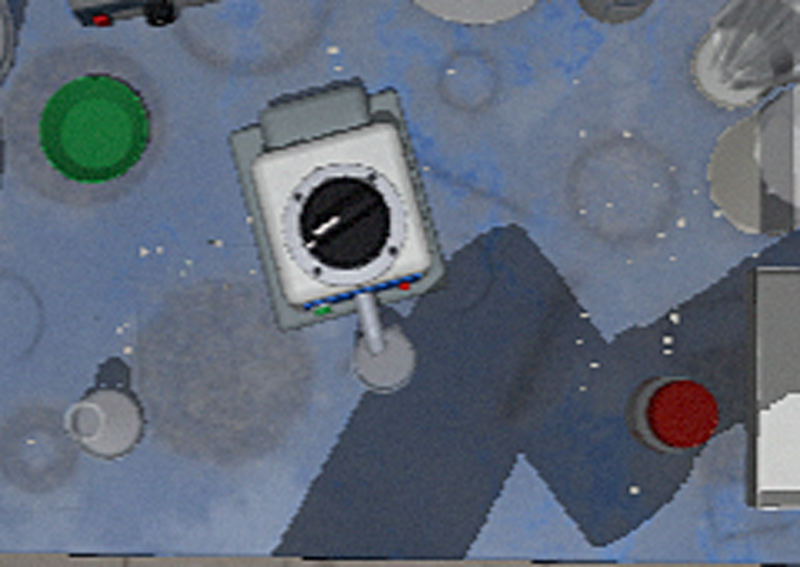

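The top view shows the dial at crop (345,222). Its white line points down-left, which is a world yaw of about 123°. The beaker is under the spout (383,358), the flask at lower left (105,425) and the jar at lower right (680,412). I'll move above the dial with the jaws across the bar and look from close by.

```bash
cat >> h.py <<'E'
def down(yaw): return (R.from_euler("z",yaw)*R.from_rotvec([np.pi,0,0])).as_rotvec()
def bar(cam,name=None):
    """axis estimate of the dial's bar from depth: centre, angle of long axis, pointer"""
    i=robot.camera_info(cam); im,d=robot.read_camera(cam)
    if name: save(name,im)
    v,u=np.nonzero(d>0); w=world(cam,i,d,np.c_[u,v])
    near=np.hypot(w[:,0]-.548,w[:,1]-.038)<.045
    m=near&(w[:,2]>.172)&(w[:,2]<.192)
    p=w[m]; px=im[v[m],u[m]].astype(float).mean(1)
    (c,s,a)=cv2.minAreaRect((p[:,:2]*1000).astype(np.float32))
    b=cv2.boxPoints((c,s,a)); e=[b[1]-b[0],b[2]-b[1]]; l=max(e,key=np.linalg.norm)
    ang=np.arctan2(l[1],l[0]); c=np.array(c)/1000
    br=p[px>px.max()*.7,:2].mean(0)-c
    if br@[np.cos(ang),np.sin(ang)]<0: ang+=np.pi
    sk=w[near&(w[:,2]>.138)&(w[:,2]<.150)]
    print(cam,"n",m.sum(),"centre",c.round(4),"size",np.round(s,1),"angle",np.rad2deg(ang)%360,"bright",br.round(4),"ztop",np.median(p[:,2]).round(4),"skirt z",np.median(sk[:,2]).round(4))
    return c,ang
E
python3 - <<'E'
from h import *
bar("top")
robot.move_pose([0.548,0.038,0.30],down(np.deg2rad(-147)))
robot.hold(0.3)
s=robot.state(); print(s["time_s"],s["tool_pos"],s["joints"].round(3),s["wrist_force"],s["torque"])
bar("wrist","w1.png")
E
```

```text
top n 132 centre [0.5488 0.0382] size [14. 55.] angle 126.328415 bright [-0.0089  0.0116] ztop 0.181 skirt z 0.1432
3.6583 [0.54804004 0.03769413 0.29994748] [ 0.425  0.121 -0.185  0.    -1.264  0.15 ] [-0.16605561 -0.35975689  1.16442521] [-0.05748117  0.13956754  0.00343591]
wrist n 1177 centre [0.5502 0.0386] size [14.  54.9] angle 125.77427 bright [-0.0096  0.0136] ztop 0.1809 skirt z 0.1431
```

View pics/w1.png

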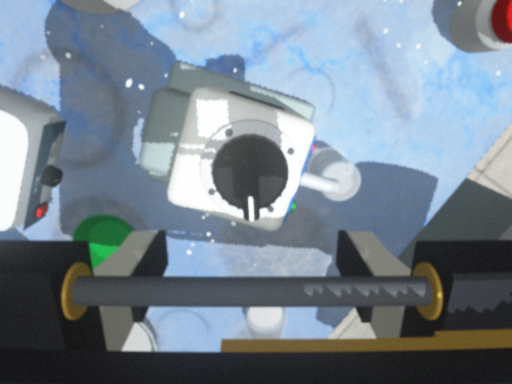

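Both views agree: the axis is at (0.5495, 0.0385), the pointer is at 126°, the bar top is at 0.181 and the skirt top at 0.143. Next I descend, grip and take the torque baseline.

Run:
```python
from h import *
c=[0.5495,0.0385]; yaw=np.deg2rad(126-270)
def st(l):
    s=robot.state(); print(l,round(s["time_s"],2),s["tool_pos"].round(4),s["joints"].round(4)[[0,5]],"F",s["wrist_force"].round(2),"T",s["torque"].round(3),"w",round(s["grip_width"],4))
robot.line_to([*c,0.22],rate=.15,rot=down(yaw)); 
robot.line_to([*c,0.173],rate=.08,until_force=8); robot.hold(.2); st("down")
robot.close_gripper(45); robot.hold(.3); st("closed")
for k in range(3):
    q=robot.state()["joints"] if k==0 else q
    q=np.array(q); q[5]-=np.deg2rad(3); robot.movej(q); st("-3"); robot.hold(.1); st(" held")
```

```text
down 5.33 [0.5498 0.0386 0.1736] [0.4256 0.2027] F [ 0.29  0.3  -1.13] T [-0.057  0.156 -0.009] w 0.0874
closed 6.78 [0.5493 0.0384 0.173 ] [0.4255 0.2027] F [-1.18 -0.21  0.67] T [-0.323  0.679  0.003] w 0.0138
-3 7.03 [0.5494 0.0384 0.173 ] [0.4256 0.1516] F [-0.55 -0.35  0.87] T [-0.235  0.414  0.046] w 0.0139
 held 7.12 [0.5494 0.0384 0.173 ] [0.4255 0.1518] F [-0.21  1.01  0.9 ] T [-0.148  0.423  0.008] w 0.0139
-3 7.38 [0.5494 0.0384 0.173 ] [0.4256 0.0998] F [-0.2  -0.98  1.11] T [-0.181  0.343 -0.037] w 0.0136
 held 7.47 [0.5494 0.0384 0.173 ] [0.4256 0.0997] F [-0.19 -0.87  0.61] T [-0.126  0.356  0.01 ] w 0.0137
-3 7.72 [0.5494 0.0384 0.173 ] [0.4256 0.0475] F [-0.11 -0.48  0.45] T [-0.1    0.197 -0.046] w 0.0138
 held 7.83 [0.5494 0.0385 0.173 ] [0.4256 0.0474] F [ 0.18 -0.56  0.49] T [-0.046  0.172 -0.072] w 0.0139
```

```bash
cat >> h.py <<'E'
def tz(n=5):
    a=[]
    for _ in range(n): robot.hold(.02); a.append(robot.state()["torque"][2])
    return np.mean(a)
E
python3 - <<'E'
from h import *
q=np.array(robot.state()["joints"]); t=0; log=[]
while q[5]>-2.75:
    step=2.5 if t<.13 else 1.
    q[5]-=np.deg2rad(step); robot.movej(q); t=tz()
    log.append((round(np.rad2deg(q[5]),1),round(t,3)))
    if t>.30: break
np.save("q.npy",q)
print(log); robot.hold(.3); print(tz(),robot.state()["time_s"],robot.state()["joints"].round(4),robot.state()["grip_width"])
E
```

```text
[(np.float64(0.2), np.float64(-0.051)), (np.float64(-2.3), np.float64(-0.064)), (np.float64(-4.8), np.float64(0.042)), (np.float64(-7.3), np.float64(0.043)), (np.float64(-9.8), np.float64(-0.003)), (np.float64(-12.3), np.float64(-0.019)), (np.float64(-14.8), np.float64(-0.061)), (np.float64(-17.3), np.float64(-0.063)), (np.float64(-19.8), np.float64(0.062)), (np.float64(-22.3), np.float64(0.018)), (np.float64(-24.8), np.float64(-0.008)), (np.float64(-27.3), np.float64(-0.025)), (np.float64(-29.8), np.float64(-0.076)), (np.float64(-32.3), np.float64(-0.063)), (np.float64(-34.8), np.float64(0.067)), (np.float64(-37.3), np.float64(0.018)), (np.float64(-39.8), np.float64(0.004)), (np.float64(-42.3), np.float64(-0.006)), (np.float64(-44.8), np.float64(-0.074)), (np.float64(-47.3), np.float64(-0.042)), (np.float64(-49.8), np.float64(0.059)), (np.float64(-52.3), np.float64(0.039)), (np.float64(-54.8), np.float64(-0.024)), (np.float64(-57.3), np.float64(-0.015)), (np.float64(-59.8), np.float64(-0.064)), (np.float64(-62.3), np.float64(-0.065)), (np.float64(-64.8), np.float64(0.089)), (np.float64(-67.3), np.float64(0.226)), (np.float64(-68.3), np.float64(0.283)), (np.float64(-69.3), np.float64(0.354))]
0.33720620320116756 18.2083 [ 4.2540e-01  2.1910e-01 -3.6870e-01  9.0000e-04 -9.8240e-01 -1.2076e+00] 0.013614704689622016
```

The stop was felt at q6 ≈ -63.7°. The torque rises about 0.07 N m per degree from there, which matches the 4 N m/rad spring, and it was held at 0.34 N m. The clicks lie at about -48.4, -33.5, -18.5 and -3.8°, so the fifth is at about +11.4°. I'll turn back while counting.

Run:
```python
from h import *
q=np.load("q.npy"); log=[]
for a in [*np.arange(-66,11,2.5),11.4]:
    q[5]=np.deg2rad(a); robot.movej(q); log.append((float(round(a,1)),float(round(tz(4),3))))
np.save("q.npy",q); print(log)
robot.hold(.3); s=robot.state(); print(tz(10),s["time_s"],np.rad2deg(s["joints"][5]),s["grip_width"])
```

```text
[(-66.0, 0.151), (-63.5, 0.008), (-61.0, -0.025), (-58.5, 0.007), (-56.0, 0.031), (-53.5, 0.043), (-51.0, 0.098), (-48.5, 0.006), (-46.0, -0.026), (-43.5, 0.0), (-41.0, 0.035), (-38.5, 0.058), (-36.0, 0.096), (-33.5, -0.039), (-31.0, -0.036), (-28.5, -0.002), (-26.0, 0.014), (-23.5, 0.035), (-21.0, 0.078), (-18.5, 0.018), (-16.0, -0.058), (-13.5, 0.007), (-11.0, 0.048), (-8.5, 0.057), (-6.0, 0.072), (-3.5, 0.003), (-1.0, -0.067), (1.5, -0.009), (4.0, 0.028), (6.5, 0.036), (9.0, 0.101), (11.4, 0.015)]
-0.008985398346892926 28.6417 11.373617175163075 0.013963759968142598
```

The count is five steep crossings after the stop: -48.5, -33.7, -18.3, -3.5 and +11.4°. Torque there is about 0. Next I release, back off and check.

Run:
```python
from h import *
robot.ungrasp(); robot.hold(.2)
robot.line_to([0.5495,0.0385,0.30],rate=.12); robot.hold(.3)
bar("wrist","w2.png")
c="top"; i=robot.camera_info(c); im,d=robot.read_camera(c)
c="side"; i=robot.camera_info(c); im,d=robot.read_camera(c); save("side2.png",im)
for q in ["catch_beaker_mid","jar_mid","conical_mid"]:
    o=robot.outline_of(c,q)[0]; v,u=np.nonzero(o["region"]); w=world(c,i,d,np.c_[u,v])
    print(q,np.median(w,0).round(3),round(o["confidence"],2))
s=robot.state(); print(s["time_s"],s["wrist_force"].round(2),s["grip_width"])
```

```text
wrist n 1186 centre [0.5504 0.0387] size [13.9 54.6] angle 126.204735 bright [-0.0104  0.0136] ztop 0.1808 skirt z 0.1431
catch_beaker_mid [0.439 0.021 0.049] 0.72
jar_mid [ 0.397 -0.212  0.062] 0.76Traceback (most recent call last):
  File "<stdin>", line 8, in <module>
IndexError: list index out of range
```

View pics/w2.png

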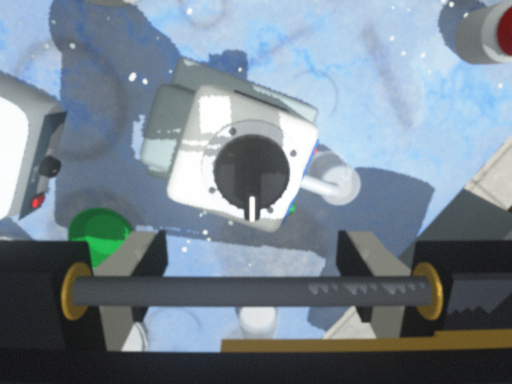

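The pointer is at 126.2° with the white line at (251,208), and the beaker and jar have not moved. The network missed the flask, so I'll check it against the earlier depth location and then hand in.

Run:
```python
from h import *
ok=False
for c in ["side","top"]:
    i=robot.camera_info(c); im,d=robot.read_camera(c); v,u=np.nonzero(d>0); w=world(c,i,d,np.c_[u,v])
    m=(np.hypot(w[:,0]-.385,w[:,1]-.245)<.06)&(w[:,2]>.02)&(w[:,2]<.13); p=w[m]
    print(c,m.sum(),np.median(p,0).round(3) if m.any() else None,p[:,2].max().round(3) if m.any() else None)
    for o in robot.outline_of(c,"conical_mid")[:1]: print(o["confidence"],o["xy"])
    ok|=m.sum()>100 and p[:,2].max()>.1
s=robot.state(); print(s["time_s"],s["wrist_force"].round(2),ok)
if ok: robot.job_done()
```

```text
side 719 [0.383 0.25  0.062] 0.116
0.75 [243.1, 290.2]
top 262 [0.396 0.226 0.057] 0.116
0.57 [180.8, 226.4]
32.2917 [ 0.34 -0.64  0.54] True
the job is handed in; nothing more can be done
```

I turned the dial clockwise onto its stop, turned it back five clicks, let go and handed the job in at 32 s of the 72 s allowed. No verdict is reported, so this rests on my own checks.

- **Stop:** it was felt at a wrist angle of about -63.6°. The torque rose about 0.07 N m per degree, which matches the 4 N m/rad spring. I held it at 0.34 N m, and the highest reading was 0.35.
- **Clicks back:** I counted five on the torque, at about -48.5, -33.7, -18.3, -3.5 and +11.4°. The torque was about 0 at the fifth before I released.
- **After release:** the pointer stands at 126.2° in the wrist camera. It began at about 126°, so the dial had started on the fifth click, 75° from the stop.
- **Glassware:** the beaker, jar and flask are standing within a few mm of their first measured positions. The network missed the flask in one picture. It found it again in the next one, and the depth image showed it upright at 0.116 m.
- **Robot:** the gripper was open and well clear above the mill, with wrist force close to zero.

I did not read `disc_gap` or `cushion` directly, so the count depends on torque and angle. Those two agreed.

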